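# Close the plaster moulds for the rack

### The job

Close the three open plaster moulds on the bench before they go back on the rack: put each top half on the bottom half of the same outline, with the V notches of the two halves at the same end, so that it drops over the keys and sits flush and level. Set them down gently, without dropping them or shoving the bottom halves about. The tapered top half has no mate here: leave it and the cup where they are.

Things in the scene. Friction and masses are not known exactly. Their poses are not given: they have to be found in the camera images.
- brick_bottom: Bottom mould half, long rectangle. White plaster, 112 x 62 x 38 mm, face up: a hollow form of a cup handle, and two dome keys, 7 mm high and 14 mm wide, at x +-34, y +18.5 mm (dimples opposite). A V notch, 18 mm wide, 12 mm deep, cuts the middle of one end; the pouring channel leaves at the other. Origin: centre of the underside; x along its length to the notched end, z up.
- oblong_bottom: Bottom mould half, both ends half circles. White plaster, 116 x 62 x 38 mm, face up: a hollow form of a spoon, and two dome keys, 7 mm high and 14 mm wide, at x +-29, y +18.5 mm (dimples opposite). A V notch, 18 mm wide, 12 mm deep, cuts the middle of one end; the pouring channel leaves at the other. Origin: centre of the underside; x along its length to the notched end, z up.
- short_bottom: Bottom mould half, short, nearly square. White plaster, 78 x 64 x 38 mm, face up: a hollow round form of a knob, and two dome keys, 7 mm high and 14 mm wide, at x +-19.5, y +19.5 mm (dimples opposite). A V notch, 18 mm wide, 12 mm deep, cuts the middle of one end; the pouring channel leaves at the other. Origin: centre of the underside; x along its length to the notched end, z up.
- brick_top: Top mould half, long rectangle, 112 x 62 x 38 mm, 0.28 kg, face down, V notch in one end as on its mate. Flat parallel long sides to grip. Sockets underneath fit over the keys: 3.5 mm play, 4 mm askew still slides home, wrong way round stays crooked. Origin: centre of the underside; x along its length to the notched end, z up. Closed: 38 mm above its mate's origin, x axes alike.
- oblong_top: Top mould half, both ends half circles, 116 x 62 x 38 mm, 0.27 kg, face down, V notch in one end as on its mate. Flat parallel long sides to grip. Sockets underneath fit over the keys: 3.5 mm play, 4 mm askew still slides home, wrong way round stays crooked. Origin: centre of the underside; x along its length to the notched end, z up. Closed: 38 mm above its mate's origin, x axes alike.
- short_top: Top mould half, short, nearly square, 78 x 64 x 38 mm, 0.2 kg, face down, V notch in one end as on its mate. Flat parallel long sides to grip. Sockets underneath fit over the keys: 3.5 mm play, 4 mm askew still slides home, wrong way round stays crooked. Origin: centre of the underside; x along its length to the notched end, z up. Closed: 38 mm above its mate's origin, x axes alike.
- tapered_top: The odd top half: a plain plaster back like the others, but its corners are cut off so that both ends taper to a short flat; 112 x 62 x 38 mm, notched at one end. It has no bottom half on this bench and stays where it lies. Origin: centre of the underside; x along its length to the notched end, z up.
- cup: A terracotta cup standing upright among the moulds, 76 mm across the rim, 75 mm high; it is not part of the job and must not be shifted or knocked over. The origin is the centre of its foot.
Not all that is in view belongs to the job. What is shaped like the oblong_top but pink or turquoise is not meant.

How it is judged:
At the end, for the whole second after the job is handed in: Each of the three top halves sits on its own bottom half, notches together: centres within 8 mm, turned within 7 degrees, origins 36 to 40.5 mm apart in height, level within 3 degrees, bottom half flat on the bench, all at rest; tapered top half and cup within 30 mm of where they began (horizontal distance between brick_top and brick_bottom below 0.008 m and angle between the x axis of brick_top and the x axis of brick_bottom, either way round below 0.12 rad and z of brick_top in the frame of brick_bottom between 0.036 and 0.0405 m and angle between each of brick_top, brick_bottom, oblong_top, oblong_bottom, short_top, short_bottom's own z axis and vertical below 0.05 rad and height (world z) of each of brick_bottom, oblong_bottom, short_bottom below 0.004 m and linear speed of each of brick_top, brick_bottom, oblong_top, oblong_bottom, short_top, short_bottom below 0.02 m/s and horizontal distance between oblong_top and oblong_bottom below 0.008 m and angle between the x axis of oblong_top and the x axis of oblong_bottom, either way round below 0.12 rad and z of oblong_top in the frame of oblong_bottom between 0.036 and 0.0405 m and horizontal distance between short_top and short_bottom below 0.008 m and angle between the x axis of short_top and the x axis of short_bottom, either way round below 0.12 rad and z of short_top in the frame of short_bottom between 0.036 and 0.0405 m and distance of each of tapered_top, cup from where it was at the start of the episode below 0.03 m); the robot touches nothing.
It fails at once if a top half is dropped onto its bottom half: it comes down faster than 0.6 m/s (a fall of about 18 mm) ((horizontal distance between brick_top and brick_bottom below 0.06 m and z of brick_top in the frame of brick_bottom below 0.07 m and linear speed of brick_top above 0.6 m/s) or (horizontal distance between oblong_top and oblong_bottom below 0.06 m and z of oblong_top in the frame of oblong_bottom below 0.07 m and linear speed of oblong_top above 0.6 m/s) or (horizontal distance between short_top and short_bottom below 0.06 m and z of short_top in the frame of short_bottom below 0.07 m and linear speed of short_top above 0.6 m/s)).
It fails at once if a bottom half is pushed more than 30 mm from where it lay (distance of any of brick_bottom, oblong_bottom, short_bottom from where it was at the start of the episode above 0.03 m).
It fails at once if the odd tapered top half is moved more than 30 mm (distance of tapered_top from where it was at the start of the episode above 0.03 m).
It fails at once if the cup is moved more than 30 mm or knocked over (distance of cup from where it was at the start of the episode above 0.03 m or angle between cup's own z axis and vertical above 0.5 rad).
It also fails if it takes over 96 s, if anything falls off the work surface, if the arm or the gripper's body presses on something with over 40 N, if the wrist force passes 120 N, or if a joint passes its speed limit or range.

### The arm

A 6-joint arm with a two-finger parallel gripper is mounted at the origin on the work surface. World frame = base frame: x ahead of the robot, y to its left, z up, the work surface at z = 0. Lengths are in m, angles in rad, forces in N, time in s.
With the tool pointing down it reaches from about 0.3 to 0.775 m from the base axis. Payload 14.6 kg.
Tool frame: the origin (TCP) lies at the very end of the fingers, on their centre line; the grasp point (between the pads) lies 19 mm behind it; z points along the fingers, y is the line along which they close (so a half turn about z gives the same grasp; the last joint's range is limited). The gripper opens to 94 mm and grips with 3 to 60 N. Pads are 16 mm wide; open, the fingers measure 119 mm over their backs; the gripper's body (75 mm by 177 mm) begins 78 mm behind the grasp point.
Start: joints at [-1.359, 0.3, 1.521, -0, 1.321, -0.067], TCP at [0.151, -0.529, 0.205] pointing down, gripper open.
Joint ranges: [-3.03, 3.03], [-0.79, 2.21], [0.23, 2.52], [-1.04, 4.18], [0, 3.07], [-2.55, 2.55]. Speed limits (rad/s): [2.22, 2.22, 2.57, 3.14, 3.14, 3.14].

### API

Orientations are given as [roll, pitch, yaw] about the fixed x, y, z axes, in that order (R = Rz(yaw) Ry(pitch) Rx(roll)).
In Python, from station import ctrl gives the robot as it stands.
- The arm moves only by the shell command python3 -m pendant 'ROWS' [OPENING] [FORCE]. ROWS is JSON, a list of rows, each a list of 2 entries, a list of its own where there are three numbers: the shift along the world's x, y, z in cm, then the turn about the world's z in rad. A call has 1 to 20 rows; each row shifts and turns the commanded pose from where the row before left it; what a row does not reach is not made up. A row lasts 1/12 s, in which the tool goes at most 41.7 mm and 7.16 degrees, less where a joint would pass 70% of its speed; a pose out of reach is approached as far as the arm can. A call is refused whole if a number of a shift passes 4.17 or a number of a turn 0.125, either way. A call with a gripper value outside its range is refused whole. OPENING is the opening, from 0 (shut) to 1 (fully open), set as the call begins (- or left out, the last holds). The fingers move at their own pace and stop on an object; FORCE is the grip in N (left out, the last holds). Time passes only in rows, so rows that do not move let the fingers close. It gives the time, the measured TCP pose, the force, the opening and the grip force at its end, in the units of the state.
- ctrl.get_obs(): the state, without advancing time (a new reading comes with each control period).
- ctrl.camera(name): name is "scene" or "top" or "wrist"; returns a dict with "color" (420x560x3 uint8, red, green, blue), "intrinsics" (3x3 intrinsics, pixels), "camera_from_world" (4x4, takes a point from world to camera coordinates). Camera axes: x right, y down, z forward; pixel columns grow to the right and rows downward; lengths in m; the calibration is good to about 2 mm. The wrist camera is an equidistant fisheye: a pixel r from the principal point sees the ray r / f radians off the axis. A picture is of the moment at which its call begins. There is no depth.
- ctrl.hand_in(): hands the job in; it is judged then, once.
The state is a dict: "time_s": time; "qpos": joint angles; "joint_vel": joint speeds; "tau": joint torques, N m; "ee_pos": TCP position; "eef_rot": TCP orientation; "force": force on the tool from outside, world axes, zero at the start; "moment": the same for the moment, N m; "grip_width": finger opening in m; "grip_force": force on a finger pad.
Only numpy, scipy, OpenCV 4.12 (cv2) and the standard library are available. Lean on these libraries where they do the work, as an engineer would, in place of code of your own. Each camera call takes 0.05 s, during which the arm holds its last target. There are 200 camera calls.

## Working session

There is one attempt and no reset: what is moved stays moved. The work goes in short steps, Python scripts to look and compute and a shell command to move; the robot and the scene stay as the last step left them, time stands still between calls to the robot, and variables do not carry over. Pictures are saved under pics/ and viewed, at most 14 in all, crops included, and the job is handed in when it is done.

```bash
ls; mkdir -p pics; python3 - <<'E'
from station import ctrl
import cv2,numpy as np
o=ctrl.get_obs();print({k:np.round(v,3).tolist() for k,v in o.items()})
for n in ["top","scene"]:
    c=ctrl.camera(n);cv2.imwrite(f"pics/{n}0.png",c["color"][:,:,::-1]);np.savez(f"pics/{n}0.npz",**c)
    print(n,c["intrinsics"].tolist(),np.round(c["camera_from_world"],4).tolist())
E
```

```text
pics
{'time_s': 0.0, 'qpos': [-1.359, 0.3, 1.522, -0.0, 1.321, -0.067], 'joint_vel': [0.002, 0.0, 0.001, 0.001, -0.002, 0.0], 'tau': [-0.001, -53.181, -35.274, 0.071, 0.024, -0.0], 'ee_pos': [0.151, -0.529, 0.205], 'eef_rot': [-3.141, -0.0, 0.279], 'force': [-0.489, -0.867, -0.263], 'moment': [0.012, 0.039, 0.023], 'grip_force': 0.0, 'grip_width': 0.094}
top [[482.4210935443821, 0.0, 271.6946455746119], [0.0, 482.4210935443821, 207.2697594989099], [0.0, 0.0, 1.0]] [[0.0263, -0.9996, 0.0118, -0.0214], [-0.9984, -0.0268, -0.0488, 0.4932], [0.0491, -0.0105, -0.9987, 1.1311], [0.0, 0.0, 0.0, 1.0]]
scene [[530.9281786904743, 0.0, 275.8990337940945], [0.0, 530.9281786904743, 202.17400133383262], [0.0, 0.0, 1.0]] [[-0.6896, 0.7241, -0.011, 0.3392], [0.4115, 0.3793, -0.8287, -0.1663], [-0.5959, -0.576, -0.5595, 1.5859], [0.0, 0.0, 0.0, 1.0]]
```

View pics/top0.png

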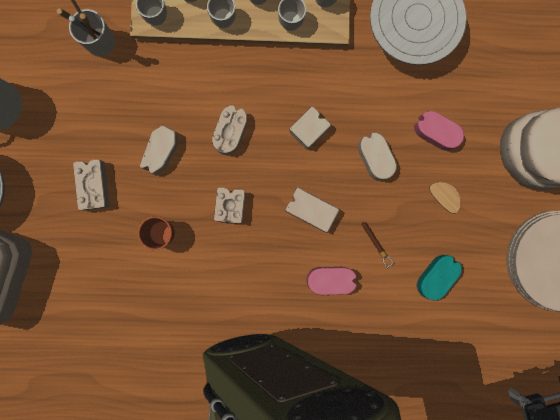

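View pics/scene0.png

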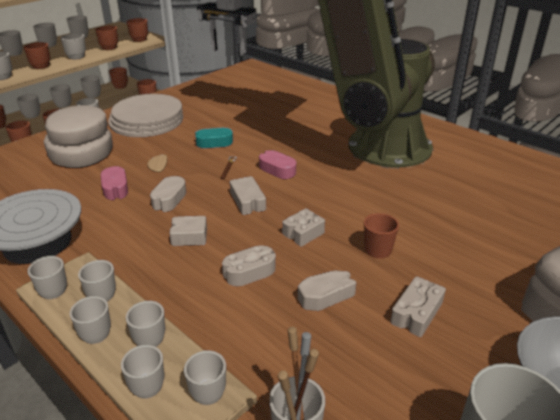

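The top view shows brick_bottom (90,185), tapered_top (159,149), oblong_bottom (229,130), short_bottom (229,206), short_top (310,127), oblong_top (378,156), brick_top (313,209) and the cup (156,233). There are also pink oblongs at (440,130) and (332,281) and a turquoise one at (440,278). For oblong_top I take the white one at (378,156), because the pink and turquoise ones are excluded and (159,149) has cut corners. I'll check this in an enlarged crop.

```bash
cat > vis.py <<'E'
import numpy as np,cv2
def rays(c,px,fish=False):
    K=c["intrinsics"];T=c["camera_from_world"];px=np.atleast_2d(px).astype(float)
    d=np.c_[(px[:,0]-K[0,2])/K[0,0],(px[:,1]-K[1,2])/K[1,1],np.ones(len(px))]
    if fish:
        r=np.linalg.norm(d[:,:2],axis=1)+1e-12
        d=np.c_[d[:,:2]/r[:,None]*np.sin(r)[:,None],np.cos(r)]
    R=T[:3,:3];return -R.T@T[:3,3],d@R
def onplane(c,px,z,fish=False):
    o,d=rays(c,px,fish);return o+d*((z-o[2])/d[:,2])[:,None]
def tri(c1,p1,c2,p2,f1=False,f2=False):
    o1,d1=rays(c1,p1,f1);o2,d2=rays(c2,p2,f2);out=[]
    for a,b in zip(d1,d2):
        s=np.linalg.lstsq(np.c_[a,-b],o2-o1,rcond=None)[0];P,Q=o1+a*s[0],o2+b*s[1]
        out.append(np.r_[(P+Q)/2,np.linalg.norm(P-Q)])
    return np.array(out)
def white(img,vmin=110,smax=70):
    h=cv2.cvtColor(img,cv2.COLOR_RGB2HSV)
    return ((h[...,1]<smax)&(h[...,2]>vmin)).astype(np.uint8)*255
E
python3 - <<'E'
import numpy as np,cv2
from vis import *
for n,(x0,y0,x1,y1) in {"top":(60,90,410,260),"scene":(140,150,460,340)}.items():
    c=dict(np.load(f"pics/{n}0.npz"));im=c["color"]
    s=800/(x1-x0)
    cv2.imwrite(f"pics/{n}crop.png",cv2.resize(im[y0:y1,x0:x1,::-1],None,fx=s,fy=s,interpolation=cv2.INTER_CUBIC))
    for ct in cv2.findContours(white(im),cv2.RETR_EXTERNAL,cv2.CHAIN_APPROX_NONE)[0]:
        a=cv2.contourArea(ct);m=ct.reshape(-1,2).mean(0)
        if 400<a<2500 and x0<m[0]<x1 and y0<m[1]<y1:
            r=cv2.minAreaRect(ct);w=onplane(c,r[0],.038)[0]
            print(n,a,np.round(r[0],1),np.round(r[1],1),round(r[2],1),np.round(w,3))
E
```

```text
top 1164.5 [311.7 209.6] [47.4 26.4] 26.6 [ 0.489 -0.101  0.038]
top 793.5 [228.9 205.1] [27.1 33. ] 6.0 [0.495 0.091 0.038]
top 1161.5 [ 88.5 184.4] [47.5 26.3] 83.9 [0.534 0.417 0.038]
top 1042.0 [378.2 156. ] [47.2 26.1] 65.0 [ 0.619 -0.253  0.038]
top 926.5 [157.2 149.1] [24.6 47.4] 26.6 [0.62  0.261 0.038]
top 803.0 [310.  126.5] [26.2 31.8] 45.0 [ 0.684 -0.093  0.038]
top 1011.5 [228.8 129. ] [25.9 46.7] 20.0 [0.672 0.097 0.038]
scene 1619.5 [417.1 304.6] [38.9 56.8] 31.0 [0.554 0.424 0.038]
scene 1536.5 [327.5 288.7] [33.8 56.3] 71.6 [0.635 0.275 0.038]
scene 1468.0 [249.9 264.9] [32.6 53.1] 71.6 [0.688 0.114 0.038]
scene 919.0 [187.5 230. ] [28. 35.] 90.0 [ 0.701 -0.074  0.038]
scene 838.0 [304.1 225.6] [30.9 40. ] 59.7 [0.511 0.107 0.038]
scene 799.0 [249.1 194.4] [39.4 26.9] 68.2 [ 0.506 -0.078  0.038]
scene 817.5 [167.9 192.9] [26.6 41.1] 41.2 [ 0.638 -0.231  0.038]
```

View pics/topcrop.png

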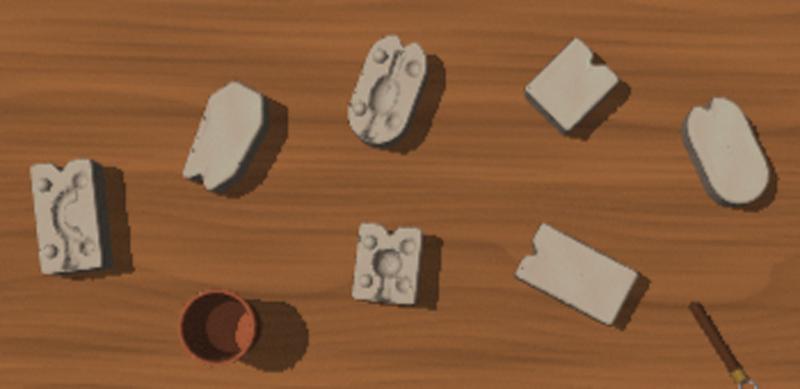

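View pics/scenecrop.png

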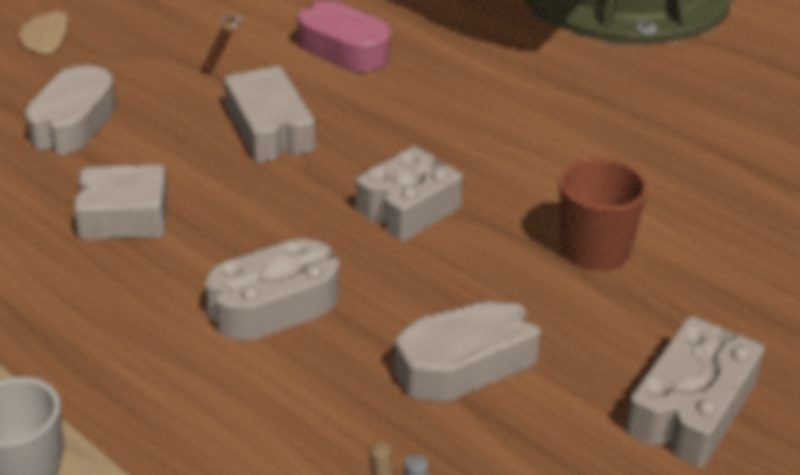

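The crops confirm the three targets and their mates. The white piece at full-frame (378,156) has half-circle ends, so it is oblong_top. The one at (159,149) has cut corners, so it is tapered_top and stays. The notches point:

| Half | Notch end | Crop pixel |
|---|---|---|
| brick_bottom | up | (62,168) |
| oblong_bottom | up | (405,45) |
| short_bottom | up | (390,232) |
| brick_top | left | (533,255) |
| oblong_top | up-left | (708,103) |
| short_top | up-right | (598,62) |

Next I move over brick_top.

```bash
python3 -m pendant '[[[2.4,3.05,0],0.06],[[2.4,3.05,0],0.06],[[2.4,3.05,0],0.06],[[2.4,3.05,0],0.06],[[2.4,3.05,0],0.06],[[2.4,3.05,0],0.06],[[2.4,3.05,0],0.06],[[2.4,3.05,0],0.06],[[2.4,3.05,0],0.06],[[2.4,3.05,0],0.06],[[2.4,3.05,0],0.06],[[2.4,3.05,0],0.06],[[2.4,3.05,0],0.06],[[2.4,3.05,0],0.06],[[0,0,0],0],[[0,0,0],0]]' 1
python3 - <<'E'
from station import ctrl
import cv2,numpy as np
from vis import *
# headings from top view rects
c=dict(np.load("pics/top0.npz"))
for n,p,a in [("bt",(311.7,209.6),206.6),("sb",(228.9,205.1),276),("bb",(88.5,184.4),263.9),("ot",(378.2,156),245),("st",(310,126.5),315),("ob",(228.8,129),290)]:
    w=onplane(c,[p,np.array(p)+10*np.array([np.cos(np.radians(a)),np.sin(np.radians(a))])],.038);d=w[1]-w[0]
    print(n,np.round(w[0],4),round(np.arctan2(d[1],d[0]),3))
w=ctrl.camera("wrist");np.savez("pics/w1.npz",**w);cv2.imwrite("pics/w1.png",w["color"][:,:,::-1])
print(w["intrinsics"].tolist(),np.round(w["camera_from_world"],3).tolist())
E
```

```text
time_s: 1.43
ee_pos: [0.4877, -0.1004, 0.2048]
eef_rot: [-3.14, 0.0, 1.122]
force: [-0.5, 0.2, 0.2]
grip_width: 0.0942
grip_force: 0.0
bt [ 0.4894 -0.1009  0.038 ] 1.132
sb [0.4947 0.0911 0.038 ] -0.074
bb [0.5339 0.4167 0.038 ] 0.15
ot [ 0.6188 -0.2534  0.038 ] 0.453
st [ 0.6837 -0.0926  0.038 ] -0.756
ob [0.6724 0.0968 0.038 ] -0.315
[[325.19226210127806, 0.0, 282.4411151097611], [0.0, 325.19226210127806, 207.27277158207716], [0.0, 0.0, 1.0]] [[0.901, -0.434, -0.002, -0.481], [-0.419, -0.871, 0.256, 0.089], [-0.113, -0.23, -0.967, 0.423], [0.0, 0.0, 0.0, 1.0]]
```

View pics/w1.png

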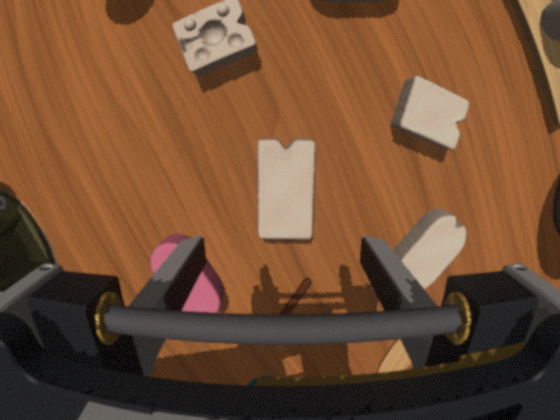

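The wrist view shows brick_top at (286,190) with its notch at (287,145), short_bottom at (215,35), short_top at (432,110) and oblong_top at (435,245). I'll rectify the contours to metric units and triangulate the heights.

```bash
cat >> vis.py <<'E'
def metric(c,px,z=.038,fish=True,vmin=140,smax=80):
    """rectangle around the pale blob holding pixel px, rectified onto height z"""
    m=cv2.morphologyEx(white(c["color"],vmin,smax),cv2.MORPH_OPEN,np.ones((3,3),np.uint8))
    for ct in cv2.findContours(m,cv2.RETR_EXTERNAL,cv2.CHAIN_APPROX_NONE)[0]:
        if cv2.pointPolygonTest(ct,(float(px[0]),float(px[1])),False)>=0:
            P=onplane(c,ct.reshape(-1,2),z,fish)[:,:2]
            r=cv2.minAreaRect((P*1000).astype(np.float32));b=cv2.boxPoints(r)
            e=b[1]-b[0],b[2]-b[1];L=max(e,key=np.linalg.norm)
            return np.array(r[0])/1000,np.sort(r[1])[::-1],np.arctan2(L[1],L[0])
def pix(c,w,fish=True):
    T=c["camera_from_world"];p=T[:3,:3]@np.asarray(w)+T[:3,3];K=c["intrinsics"]
    r=np.hypot(p[0],p[1]);k=np.arctan2(r,p[2])/r if fish else 1/p[2]
    return np.array([K[0,0]*p[0]*k+K[0,2],K[1,1]*p[1]*k+K[1,2]])
def height(c1,c2,p1,p2,f1,f2,**k):
    """triangulate the centre of the rectified blobs of two views"""
    a=metric(c1,p1,fish=f1,**k)[0];b=metric(c2,p2,fish=f2,**k)[0]
    return tri(c1,pix(c1,[*a,.038],f1),c2,pix(c2,[*b,.038],f2),f1,f2)[0]
def rep(n,c,px,**k):
    q=metric(c,px,**k);print(n,np.round(q[0],4) if q else None,*(np.round(q[1],1),"yaw",round(float(q[2]),3),round(float(q[2]+np.pi),3)) if q else "")
E
python3 - <<'E'
from vis import *
w=dict(np.load("pics/w1.npz"));t=dict(np.load("pics/top0.npz"))
for v in (130,150,170):
    for n,p in dict(bt=(286,190),st=(432,110),sb=(198,55)).items(): rep((n,v),w,p,vmin=v)
for n,p in dict(bt=(313,209),st=(310,127),ot=(378,156),bb=(92,206),sb=(222,219),ob=(238,124)).items(): rep(("top",n),t,p,fish=False,vmin=110,smax=70)
for n,p,q in [("bt",(286,190),(313,209)),("st",(432,110),(310,127)),("sb",(198,55),(222,219))]:
  print(n,np.round(height(w,t,p,q,True,False,vmin=120),4))
E
```

```text
('bt', 130) [ 0.489 -0.1  ] [111.5  60.7] yaw 1.109 4.251
('st', 130) [ 0.6825 -0.0911] [76.8 62.1] yaw -0.758 2.384
('sb', 130) [0.4939 0.0918] [77.1 62.9] yaw -0.078 3.063
('bt', 150) [ 0.4888 -0.0998] [109.6  60. ] yaw 1.108 4.249
('st', 150) [ 0.6829 -0.0914] [76.1 61.5] yaw -0.765 2.377
('sb', 150) [0.4939 0.092 ] [77.1 62.5] yaw -0.079 3.062
('bt', 170) [ 0.4891 -0.0995] [107.6  58.8] yaw 1.117 4.258
('st', 170) [ 0.6833 -0.0913] [75.2 60.6] yaw -0.757 2.384
('sb', 170) None
('top', 'bt') [ 0.4895 -0.1008] [109.9  61.3] yaw 1.128 4.269
('top', 'st') [ 0.6838 -0.0926] [75.4 61.4] yaw -0.757 2.385
('top', 'ot') [ 0.6189 -0.2534] [110.2  61.4] yaw 0.452 3.593
('top', 'bb') [0.5342 0.4168] [110.6  60.5] yaw 0.152 3.293
('top', 'sb') [0.4948 0.0911] [76.4 62.6] yaw -0.078 3.063
('top', 'ob') [0.6726 0.0966] [109.4  60.3] yaw -0.332 2.81
bt [ 0.4895 -0.1002  0.0396  0.0012]
st [ 0.6856 -0.0929  0.0305  0.0007]
sb [0.4945 0.0908 0.0406 0.0008]
```

The two views agree: brick_top is at (0.489,-0.100), yaw 1.115, top face about 39 mm high. Now I grasp it.

```bash
python3 -m pendant '[[[0.13,0,-3.9],0],[[0,0,-3.9],0],[[0,0,-3.9],0],[[0,0,-3.9],0],[[0,0,-2.5],0],[[0,0,-1.4],0],[[0,0,0],0],[[0,0,0],0]]' 1
python3 -m pendant '[[[0,0,0],0],[[0,0,0],0],[[0,0,0],0],[[0,0,0],0],[[0,0,0],0],[[0,0,0],0],[[0,0,0],0],[[0,0,0],0]]' 0 30
```

```text
time_s: 2.15
ee_pos: [0.4881, -0.1027, 0.0106]
eef_rot: [-3.141, 0.0, 1.117]
force: [-0.2, 0.1, -0.4]
grip_width: 0.094
grip_force: 0.0
time_s: 2.82
ee_pos: [0.489, -0.1019, 0.0109]
eef_rot: [3.141, -0.0, 1.119]
force: [-0.9, 0.2, 7.0]
grip_width: 0.0617
grip_force: 30.0
```

```bash
python3 -m pendant '[[[0,0,2],0],[[0,0,4],0],[[0,0,4],0],[[0,0,4],0],[[-0.28,3.7,0.2],-0.069],[[-0.28,3.7,0.2],-0.069],[[-0.28,3.7,0],-0.069],[[-0.28,3.7,0],-0.069],[[-0.28,3.7,0],-0.069],[[-0.28,3.7,0],-0.069],[[-0.28,3.7,0],-0.069],[[-0.28,3.7,0],-0.069]]'
python3 -m pendant '[[[-0.28,3.7,0],-0.069],[[-0.28,3.7,0],-0.069],[[-0.28,3.7,0],-0.069],[[-0.28,3.7,0],-0.069],[[-0.28,3.7,0],-0.069],[[-0.28,3.7,0],-0.069],[[0,0,0],0],[[0,0,0],0],[[0,0,0],0]]'
python3 - <<'E'
from station import ctrl
import cv2,numpy as np
w=ctrl.camera("wrist");np.savez("pics/w2.npz",**w);cv2.imwrite("pics/w2.png",w["color"][:,:,::-1])
E
```

```text
time_s: 3.82
ee_pos: [0.4653, 0.196, 0.1541]
eef_rot: [-3.141, 0.001, 0.564]
force: [-0.3, -0.4, -3.3]
grip_width: 0.0618
grip_force: 30.0
time_s: 4.57
ee_pos: [0.4491, 0.4158, 0.1537]
eef_rot: [3.141, 0.001, 0.154]
force: [0.1, -0.2, -3.0]
grip_width: 0.0617
grip_force: 30.0
```

View pics/w2.png

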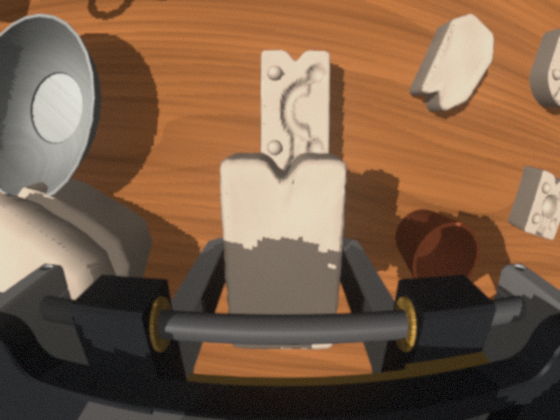

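The held brick_top is centred near column 284 with its notch tip at about (288,180). brick_bottom is ahead at columns 261–329, with its end at row 51 and notch at (296,66). I'll measure the target's far end and the held half in the tool frame.

```bash
python3 - <<'E'
from vis import *
w=dict(np.load("pics/w2.npz"))
c=dict(w);im=w["color"].copy();im[148:]=0;im[:,:235]=0;im[:,360:]=0;c["color"]=im
for v in (120,140):
    q=metric(c,(268,110),vmin=v);a=q[2] if abs(q[2])<1 else q[2]-np.sign(q[2])*np.pi
    u=np.array([np.cos(a),np.sin(a)])
    print(np.round(q[0],4),q[1],round(a,3),"centre est",np.round(q[0]+u*(q[1][0]/2-56)/1000,4))
# held part
u=np.array([np.cos(.154),np.sin(.154)]);n=np.array([-u[1],u[0]])
for p in [(288,181),(222,162),(345,160),(222,175),(343,175),(226,240),(342,240)]:
    P=onplane(w,p,.181,True)[0][:2]-[.4491,.4158];print(p,"along",round(P@u,4),"across",round(P@n,4))
E
```

```text
[0.5444 0.4191] [89.30651093 61.72659302] 0.151 centre est [0.5331 0.4174]
[0.5443 0.4192] [89.30651093 61.5092392 ] 0.151 centre est [0.5331 0.4175]
(288, 181) along 0.0447 across -0.0023
(222, 162) along 0.0541 across 0.0291
(345, 160) along 0.055 across -0.0294
(222, 175) along 0.0478 across 0.0293
(343, 175) along 0.0478 across -0.0287
(226, 240) along 0.0147 across 0.0288
(342, 240) along 0.0146 across -0.0298
```

```bash
python3 -m pendant '[[[2.1,0.04,0],0],[[2.1,0.04,0],0],[[2.1,0.04,0],0],[[2.1,0.02,0],0],[[0,0,-1.5],0],[[0,0,-2.5],0],[[0,0,-2.5],0],[[0,0,-1.5],0],[[0,0,-0.5],0],[[0,0,0],0],[[0,0,0],0],[[0,0,0],0]]'
```

```text
time_s: 5.62
ee_pos: [0.5342, 0.4177, 0.0712]
eef_rot: [-3.141, -0.002, 0.152]
force: [-0.6, 0.4, -3.8]
grip_width: 0.0618
grip_force: 30.0
```

```bash
python3 -m pendant '[[[-0.13,-0.04,-0.7],0],[[0,0,-0.6],0],[[0,0,-0.3],0],[[0,0,-0.2],0],[[0,0,-0.2],0],[[0,0,0],0],[[0,0,0],0]]'
```

```text
time_s: 6.2
ee_pos: [0.5322, 0.4173, 0.0495]
eef_rot: [-3.142, -0.0, 0.153]
force: [0.2, 0.5, -2.9]
grip_width: 0.0617
grip_force: 30.0
```

```bash
python3 -m pendant '[[[0,0,-0.1],0],[[0,0,0],0],[[0,0,0],0]]'
python3 -m pendant '[[[0,0,0],0],[[0,0,0],0],[[0,0,0],0],[[0,0,0],0],[[0,0,0],0]]' 0.85
python3 -m pendant '[[[0,0,1.5],0],[[0,0,4],0],[[0,0,4],0],[[0,0,4],0],[[-2,0,0],0],[[-3,0,0],0],[[-3,0,0],0],[[0,0,0],0],[[0,0,0],0]]' 1
python3 - <<'E'
from station import ctrl
import cv2,numpy as np
w=ctrl.camera("wrist");np.savez("pics/w3.npz",**w);s=ctrl.camera("scene")
a=cv2.resize(w["color"],(400,300));b=cv2.resize(s["color"][230:410,300:540],(400,300),interpolation=cv2.INTER_CUBIC)
cv2.imwrite("pics/p3.png",np.hstack([a,b])[:,:,::-1])
E
```

```text
time_s: 6.45
ee_pos: [0.5324, 0.4174, 0.049]
eef_rot: [-3.141, -0.001, 0.153]
force: [-1.1, -0.5, 2.5]
grip_width: 0.0619
grip_force: 30.0
time_s: 6.87
ee_pos: [0.5322, 0.4172, 0.0484]
eef_rot: [-3.142, 0.0, 0.153]
force: [0.7, 0.1, -0.8]
grip_width: 0.0799
grip_force: 0.0
time_s: 7.62
ee_pos: [0.4514, 0.4176, 0.1841]
eef_rot: [-3.141, -0.001, 0.154]
force: [0.6, -0.0, 0.8]
grip_width: 0.094
grip_force: 0.0
```

View pics/p3.png

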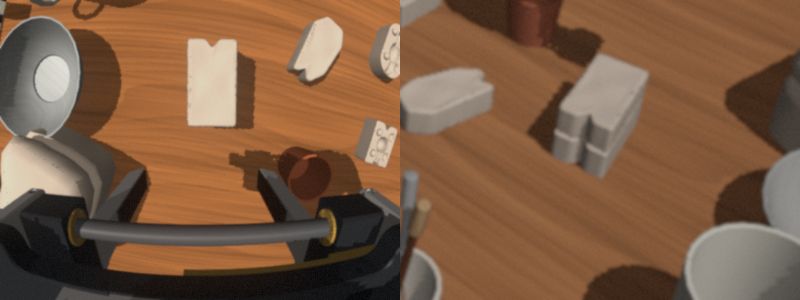

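brick_top at (212,83) in the left half sits square on its bottom half. The right half shows both outlines and notches in line and the seam closed. Next is oblong_top.

```bash
python3 -m pendant '[[[0.93,-3.73,0.1],0.0166],[[0.93,-3.73,0.1],0.0166],[[0.93,-3.73,0.1],0.0166],[[0.93,-3.73,0.1],0.0166],[[0.93,-3.73,0.1],0.0166],[[0.93,-3.73,0.1],0.0166],[[0.93,-3.73,0.1],0.0166],[[0.93,-3.73,0.1],0.0166],[[0.93,-3.73,0.1],0.0166],[[0.93,-3.73,0.1],0.0166],[[0.93,-3.73,0.1],0.0166],[[0.93,-3.73,0.1],0.0166],[[0.93,-3.73,0.1],0.0166],[[0.93,-3.73,0.1],0.0166],[[0.93,-3.73,0.1],0.0166],[[0.93,-3.73,0.1],0.0166],[[0.93,-3.73,0.1],0.0166],[[0.93,-3.73,0.1],0.0166],[[0,0,0],0],[[0,0,0],0]]'
python3 - <<'E'
from station import ctrl
from vis import *
o=ctrl.get_obs();print(np.round(o["ee_pos"],4),np.round(o["eef_rot"],3))
w=ctrl.camera("wrist");np.savez("pics/w4.npz",**w);t=dict(np.load("pics/top0.npz"))
p=pix(w,[.6189,-.2534,.038]);print(p)
for v in (120,140,160): rep(("ot",v),w,p,vmin=v)
print(np.round(height(w,t,p,(378,156),True,False,vmin=120),4))
E
```

```text
time_s: 9.38
ee_pos: [0.6194, -0.2568, 0.2001]
eef_rot: [-3.141, 0.001, 0.448]
force: [0.3, 0.2, -0.2]
grip_width: 0.0941
grip_force: 0.0
[ 0.6194 -0.2568  0.2001] [-3.141e+00  1.000e-03  4.480e-01]
[280.55281512 189.68942539]
('ot', 120) [ 0.6191 -0.2535] [110.6  61. ] yaw 0.455 3.596
('ot', 140) [ 0.6189 -0.2531] [110.6  60.2] yaw 0.455 3.596
('ot', 160) [ 0.6187 -0.2527] [110.5  59.5] yaw 0.445 3.586
[ 6.190e-01 -2.535e-01  3.770e-02  1.000e-04]
```

oblong_top is at (0.619,-0.2535), yaw 0.454, with its top face 37.7 mm high. Now I grasp it.

```bash
python3 -m pendant '[[[0,0.33,-3.0],0.006],[[0,0,-3.9],0],[[0,0,-3.9],0],[[0,0,-3.9],0],[[0,0,-2.8],0],[[0,0,-1.4],0],[[0,0,0],0],[[0,0,0],0]]' 1
python3 -m pendant '[[[0,0,0],0],[[0,0,0],0],[[0,0,0],0],[[0,0,0],0],[[0,0,0],0],[[0,0,0],0],[[0,0,0],0],[[0,0,0],0]]' 0 30
```

```text
time_s: 10.1
ee_pos: [0.6202, -0.2505, 0.0136]
eef_rot: [3.141, -0.001, 0.458]
force: [-0.0, 0.7, 0.8]
grip_width: 0.094
grip_force: 0.0
time_s: 10.77
ee_pos: [0.62, -0.2514, 0.0133]
eef_rot: [3.14, -0.001, 0.457]
force: [0.0, -1.9, 5.9]
grip_width: 0.0615
grip_force: 30.0
```

```bash
python3 -m pendant '[[[0,0,2],0],[[0,0,4],0],[[0,0,4],0],[[0,0,4.1],0],[[-0.255,3.41,0],-0.0714],[[-0.255,3.41,0],-0.0714],[[-0.255,3.41,0],-0.0714],[[-0.255,3.41,0],-0.0714],[[-0.255,3.41,0],-0.0714],[[-0.255,3.41,0],-0.0714],[[-0.255,3.41,0],-0.0714],[[-0.255,3.41,0],-0.0714],[[-0.255,3.41,0],-0.0714],[[-0.255,3.41,0],-0.0714],[[-0.255,3.41,0],-0.0714],[[0,0,0],0],[[0,0,0],0],[[0,0,0],0]]'
python3 - <<'E'
from station import ctrl
import cv2,numpy as np
w=ctrl.camera("wrist");np.savez("pics/w5.npz",**w);cv2.imwrite("pics/w5.png",w["color"][:,:,::-1])
E
```

```text
time_s: 12.27
ee_pos: [0.5912, 0.1239, 0.153]
eef_rot: [3.141, 0.001, -0.327]
force: [0.3, -0.8, -2.1]
grip_width: 0.0617
grip_force: 30.0
```

View pics/w5.png

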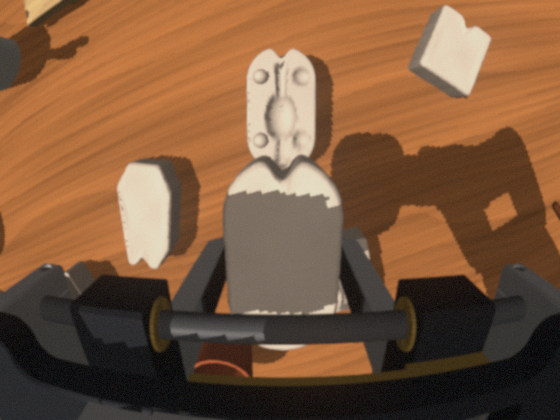

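oblong_bottom is ahead at columns 247–316 with its notch at (284,60). The held oblong_top has its notch tip at about (286,183).

```bash
python3 - <<'E'
from vis import *
w=dict(np.load("pics/w5.npz"))
c=dict(w);im=w["color"].copy();im[150:]=0;im[:,:230]=0;im[:,340:]=0;c["color"]=im
for v in (110,130):
    q=metric(c,(253,100),vmin=v);a=q[2] if abs(q[2])<1 else q[2]-np.sign(q[2])*np.pi
    u=np.array([np.cos(a),np.sin(a)])
    print(np.round(q[0],4),q[1],round(a,3),"centre est",np.round(q[0]+u*(q[1][0]/2-56)/1000,4))
u=np.array([np.cos(-.327),np.sin(-.327)]);n=np.array([-u[1],u[0]])
for p in [(287,183),(268,157),(303,157),(225,220),(341,220),(225,260),(341,260)]:
    P=onplane(w,p,.153-.0133+.038,True)[0][:2]-[.5912,.1239];print(p,"along",round(P@u,4),"across",round(P@n,4))
for p in [(284,62),(283,68)]: print(np.round(onplane(w,p,.038,True)[0],4))
E
```

```text
[0.6808 0.0941] [91.90645599 61.42057037] -0.328 centre est [0.6713 0.0973]
[0.6808 0.0941] [91.90645599 61.42057037] -0.328 centre est [0.6713 0.0973]
(287, 183) along 0.0433 across -0.0028
(268, 157) along 0.056 across 0.0063
(303, 157) along 0.056 across -0.0104
(225, 220) along 0.0245 across 0.0283
(341, 220) along 0.0245 across -0.0302
(225, 260) along 0.0024 across 0.0296
(341, 260) along 0.0024 across -0.0315
[0.7117 0.0808 0.038 ]
[0.7067 0.0835 0.038 ]
```

```bash
python3 -m pendant '[[[2.05,-0.69,0],0],[[2.05,-0.69,0],0],[[2.05,-0.69,0],0],[[2.05,-0.68,0],0],[[0,0,-1.5],0],[[0,0,-2.5],0],[[0,0,-2.2],0],[[0,0,-1.4],0],[[0,0,-0.5],0],[[0,0,0],0],[[0,0,0],0],[[0,0,0],0]]'
```

```text
time_s: 13.32
ee_pos: [0.6743, 0.0966, 0.0741]
eef_rot: [-3.141, -0.002, -0.328]
force: [-0.8, 0.0, -2.6]
grip_width: 0.0618
grip_force: 30.0
```

```bash
python3 -m pendant '[[[-0.08,0,-0.8],0],[[0,0,-0.7],0],[[0,0,-0.3],0],[[0,0,-0.2],0],[[0,0,-0.2],0],[[0,0,0],0],[[0,0,0],0]]'
```

```text
time_s: 13.9
ee_pos: [0.6728, 0.0968, 0.0513]
eef_rot: [-3.141, -0.0, -0.328]
force: [-4.5, -0.7, 4.1]
grip_width: 0.0619
grip_force: 30.0
```

```bash
python3 -m pendant '[[[-0.05,0,0],0],[[0,0,0],0]]'
python3 -m pendant '[[[0,0,0],0],[[0,0,0],0],[[0,0,0],0],[[0,0,0],0],[[0,0,0],0]]' 0.85
python3 -m pendant '[[[0,0,1.5],0],[[0,0,4],0],[[0,0,4],0],[[0,0,4],0],[[-2,0.6,0],0],[[-3,1,0],0],[[-3,1,0],0],[[0,0,0],0],[[0,0,0],0]]' 1
python3 - <<'E'
from station import ctrl
import cv2,numpy as np
w=ctrl.camera("wrist");np.savez("pics/w6.npz",**w);s=ctrl.camera("scene")
a=cv2.resize(w["color"],(400,300));b=cv2.resize(s["color"][170:320,160:360],(400,300),interpolation=cv2.INTER_CUBIC)
cv2.imwrite("pics/p6.png",np.hstack([a,b])[:,:,::-1])
E
```

```text
time_s: 14.07
ee_pos: [0.6728, 0.0968, 0.0513]
eef_rot: [-3.141, -0.002, -0.328]
force: [-0.2, 0.4, 4.8]
grip_width: 0.0619
grip_force: 30.0
time_s: 14.48
ee_pos: [0.6721, 0.0968, 0.0502]
eef_rot: [3.141, 0.0, -0.328]
force: [0.7, 0.2, -0.3]
grip_width: 0.0798
grip_force: 0.0
time_s: 15.23
ee_pos: [0.5916, 0.1232, 0.1861]
eef_rot: [-3.141, -0.001, -0.327]
force: [-0.0, 0.0, 0.6]
grip_width: 0.0942
grip_force: 0.0
```

View pics/p6.png

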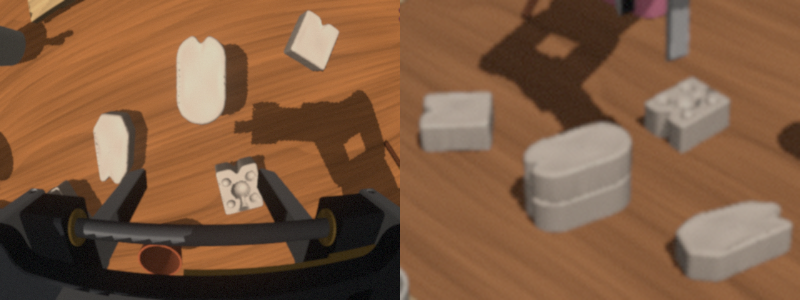

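oblong_top at (200,80) in the left half is on its mate. The right half shows one continuous outline with a level seam and the notches in line. Next is short_top at wrist pixel (312,40) in the left half, near-square, notch upper right.

```bash
python3 -m pendant '[[[1.3,-3.07,0.2],-0.0616],[[1.3,-3.07,0.2],-0.0616],[[1.3,-3.07,0.2],-0.0616],[[1.3,-3.07,0.2],-0.0616],[[1.3,-3.07,0.2],-0.0616],[[1.3,-3.07,0.2],-0.0616],[[1.3,-3.07,0.2],-0.0616],[[0,0,0],0],[[0,0,0],0],[[0,0,0],0]]'
python3 - <<'E'
from station import ctrl
from vis import *
w=ctrl.camera("wrist");np.savez("pics/w7.npz",**w);t=dict(np.load("pics/top0.npz"))
p=pix(w,[.683,-.092,.038]);print(p)
for v in (120,140,160): rep(("st",v),w,p,vmin=v)
print(np.round(height(w,t,p,(310,127),True,False,vmin=120),4))
E
```

```text
time_s: 16.17
ee_pos: [0.6834, -0.0923, 0.1987]
eef_rot: [3.141, 0.001, -0.759]
force: [0.2, -0.1, 0.4]
grip_width: 0.0939
grip_force: 0.0
[280.94092115 191.68311919]
('st', 120) [ 0.6837 -0.0927] [77.  63.3] yaw -0.759 2.382
('st', 140) [ 0.6835 -0.0922] [75.9 62.8] yaw -0.759 2.382
('st', 160) [ 0.6836 -0.0921] [75.9 62.4] yaw -0.758 2.383
[ 6.838e-01 -9.270e-02  3.810e-02  2.000e-04]
```

short_top is at (0.6836,-0.0924), yaw -0.759, top face 38.1 mm high, and the tool is already right above it.

```bash
python3 -m pendant '[[[0,0,-3.0],0],[[0,0,-3.9],0],[[0,0,-3.9],0],[[0,0,-3.9],0],[[0,0,-2.8],0],[[0,0,-1.3],0],[[0,0,0],0],[[0,0,0],0]]' 1
python3 -m pendant '[[[0,0,0],0],[[0,0,0],0],[[0,0,0],0],[[0,0,0],0],[[0,0,0],0],[[0,0,0],0],[[0,0,0],0],[[0,0,0],0]]' 0 30
```

```text
time_s: 16.88
ee_pos: [0.6838, -0.0917, 0.0127]
eef_rot: [-3.141, -0.001, -0.758]
force: [1.0, -0.4, -0.2]
grip_width: 0.094
grip_force: 0.0
time_s: 17.55
ee_pos: [0.6836, -0.0922, 0.0122]
eef_rot: [-3.141, -0.001, -0.759]
force: [-1.2, 0.6, 6.3]
grip_width: 0.0641
grip_force: 30.0
```

```bash
python3 -m pendant '[[[0,0,2],0],[[0,0,4],0],[[0,0,4],0],[[0,0,4.1],0],[[-3.04,2.11,0],0.0757],[[-3.04,2.11,0],0.0757],[[-3.04,2.11,0],0.0757],[[-3.04,2.11,0],0.0757],[[-3.04,2.11,0],0.0757],[[-3.04,2.11,0],0.0757],[[-3.04,2.11,0],0.0757],[[-3.04,2.11,0],0.0757],[[-3.04,2.11,0],0.0757],[[0,0,0],0],[[0,0,0],0],[[0,0,0],0]]'
python3 - <<'E'
from station import ctrl
import cv2,numpy as np
w=ctrl.camera("wrist");np.savez("pics/w8.npz",**w);cv2.imwrite("pics/w8.png",w["color"][:,:,::-1])
E
```

```text
time_s: 18.88
ee_pos: [0.41, 0.0976, 0.1527]
eef_rot: [3.142, -0.001, -0.078]
force: [0.3, 0.8, -1.6]
grip_width: 0.0636
grip_force: 30.0
```

View pics/w8.png

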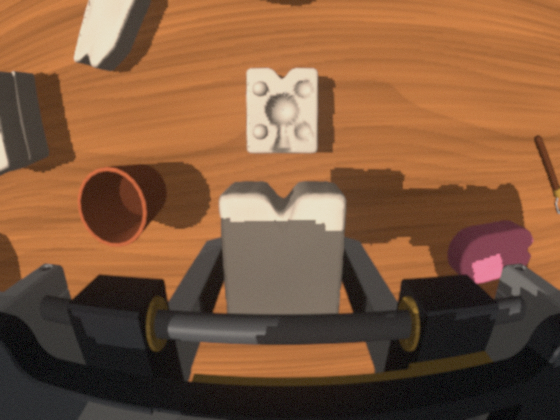

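short_bottom is fully visible at (282,110) with its notch at (282,75). The held short_top has its notch tip at about (284,210).

```bash
python3 - <<'E'
from vis import *
w=dict(np.load("pics/w8.npz"));t=dict(np.load("pics/top0.npz"))
for v in (120,140): rep("sb",w,(252,110),vmin=v)
print(np.round(height(w,t,(252,110),(222,219),True,False,vmin=120),4))
u=np.array([np.cos(-.078),np.sin(-.078)])
for p in [(284,211),(240,184),(325,183)]: print(p,"along",round((onplane(w,p,.1785,True)[0][:2]-[.41,.0976])@u,4))
E
```

```text
sb [0.4941 0.0916] [77.2 63.6] yaw -0.071 3.07
sb [0.4941 0.0917] [77.1 63.6] yaw -0.073 3.069
[0.4948 0.0916 0.0341 0.001 ]
(284, 211) along 0.0294
(240, 184) along 0.043
(325, 183) along 0.0435
```

```bash
python3 - <<'E'
from vis import *
w=dict(np.load("pics/w8.npz"));u=np.array([np.cos(-.078),np.sin(-.078)])
g=cv2.cvtColor(w["color"],cv2.COLOR_RGB2GRAY)
for x in (236,240,325,330,284,286): print(x,g[178:222,x].tolist())
for r in (184,188,192,196,200): print(r,round((onplane(w,(240,r),.1785,True)[0][:2]-[.41,.0976])@u,4))
T=w["camera_from_world"];print("cam",-T[:3,:3].T@T[:3,3]-[.41,.0976,.1527])
E
```

```text
236 [131, 133, 129, 121, 100, 92, 94, 91, 93, 98, 95, 96, 93, 102, 119, 145, 166, 189, 199, 210, 218, 221, 224, 224, 222, 221, 223, 220, 220, 221, 219, 221, 220, 221, 221, 217, 219, 219, 221, 218, 219, 219, 212, 187]
240 [132, 132, 128, 116, 101, 91, 91, 90, 91, 93, 90, 89, 92, 94, 109, 137, 165, 184, 197, 208, 216, 221, 223, 222, 222, 221, 222, 221, 221, 220, 219, 220, 220, 221, 220, 219, 218, 218, 220, 221, 221, 220, 212, 189]
325 [132, 128, 118, 103, 84, 84, 84, 89, 89, 91, 92, 96, 92, 100, 118, 143, 173, 192, 205, 211, 219, 222, 224, 226, 224, 224, 223, 223, 225, 225, 224, 222, 224, 224, 223, 222, 224, 222, 225, 226, 224, 223, 223, 222]
330 [104, 101, 104, 101, 92, 84, 85, 85, 83, 86, 84, 86, 92, 95, 116, 143, 166, 184, 203, 206, 215, 221, 222, 225, 223, 222, 224, 223, 224, 222, 223, 222, 222, 222, 222, 223, 223, 222, 222, 223, 224, 223, 224, 224]
284 [138, 137, 136, 137, 133, 136, 132, 132, 132, 136, 130, 133, 133, 135, 134, 132, 134, 132, 125, 107, 94, 82, 78, 80, 79, 78, 82, 80, 84, 91, 101, 116, 123, 139, 155, 180, 194, 206, 216, 220, 221, 217, 195, 153]
286 [136, 142, 136, 138, 136, 129, 129, 130, 134, 133, 133, 133, 135, 133, 134, 133, 129, 116, 106, 90, 84, 78, 78, 77, 84, 86, 90, 100, 112, 120, 132, 141, 161, 182, 200, 208, 211, 215, 219, 220, 221, 214, 191, 150]
184 0.043
188 0.041
192 0.039
196 0.037
200 0.035
cam [ 0.0718967  -0.00573174  0.17977946]
```

The bright edge at row 192 puts the end 39 mm from the TCP, so the part is centred in the grip. Now to short_bottom.

```bash
python3 -m pendant '[[[2.1,-0.15,0],0.003],[[2.1,-0.15,0],0],[[2.1,-0.16,0],0],[[2.05,-0.15,0],0],[[0,0,-1.5],0],[[0,0,-2.5],0],[[0,0,-2.2],0],[[0,0,-1.4],0],[[0,0,-0.5],0],[[0,0,0],0],[[0,0,0],0],[[0,0,0],0]]'
```

```text
time_s: 19.93
ee_pos: [0.4939, 0.0915, 0.0724]
eef_rot: [-3.141, -0.002, -0.075]
force: [0.6, -0.4, -1.1]
grip_width: 0.0634
grip_force: 30.0
```

```bash
python3 -m pendant '[[[0.03,0,-0.8],0],[[0,0,-0.6],0],[[0,0,-0.3],0],[[0,0,-0.2],0],[[0,0,-0.2],0],[[0,0,0],0],[[0,0,0],0]]'
```

```text
time_s: 20.52
ee_pos: [0.4934, 0.0917, 0.0504]
eef_rot: [3.142, 0.0, -0.075]
force: [0.3, 0.5, -2.6]
grip_width: 0.0639
grip_force: 30.0
```

```bash
python3 -m pendant '[[[0,0,-0.1],0],[[0,0,0],0],[[0,0,0],0]]'
python3 -m pendant '[[[0,0,0],0],[[0,0,0],0],[[0,0,0],0],[[0,0,0],0],[[0,0,0],0]]' 0.85
python3 -m pendant '[[[0,0,1.5],0],[[0,0,4],0],[[0,0,4],0],[[0,0,4],0],[[0,0,4],0],[[-2,-3,0],0],[[-2,-3.5,0],0],[[-2,-3.5,0],0],[[-2,-3.5,0],0],[[-2,-3.5,0],0],[[0,-3.5,0],0],[[0,-3.5,0],0],[[0,-3.5,0],0],[[0,0,0],0],[[0,0,0],0]]' 1
python3 - <<'E'
from station import ctrl
from vis import *
t=ctrl.camera("top");s=ctrl.camera("scene")
t0=dict(np.load("pics/top0.npz"))
a=cv2.resize(t["color"][90:260,60:260],(400,340),interpolation=cv2.INTER_CUBIC);b=cv2.resize(s["color"][170:340,180:460],(400,340),interpolation=cv2.INTER_CUBIC)
cv2.imwrite("pics/p9.png",np.hstack([a,b])[:,:,::-1])
for n,p,z in [("brick",(.5337,.4171),.076),("oblong",(.6722,.0969),.076),("short",(.4942,.0916),.076),("taper",(.62,.261),.038)]:
    rep(n,t,pix(t,[*p,z],False),z=z,fish=False,vmin=110,smax=70)
rep("taper0",t0,(157,149),fish=False,vmin=110,smax=70)
E
```

```text
time_s: 20.77
ee_pos: [0.4935, 0.0917, 0.0501]
eef_rot: [-3.142, -0.0, -0.075]
force: [-2.7, -1.3, 6.8]
grip_width: 0.0639
grip_force: 30.0
time_s: 21.18
ee_pos: [0.4934, 0.0916, 0.0494]
eef_rot: [3.142, 0.0, -0.075]
force: [0.9, 0.2, -0.2]
grip_width: 0.0797
grip_force: 0.0
time_s: 22.43
ee_pos: [0.393, -0.1844, 0.2242]
eef_rot: [-3.141, 0.001, -0.078]
force: [0.2, 0.8, 0.7]
grip_width: 0.0939
grip_force: 0.0
brick [0.5316 0.4162] [109.5  60.4] yaw 0.148 3.289
oblong [0.6702 0.0965] [111.1  59.9] yaw -0.332 2.81
short [0.4936 0.0908] [76.3 62.2] yaw -0.078 3.063
taper [0.6206 0.2613] [110.3  58.5] yaw -0.438 2.704
taper0 [0.6206 0.2615] [110.5  57.4] yaw -0.425 2.717
```

View pics/p9.png

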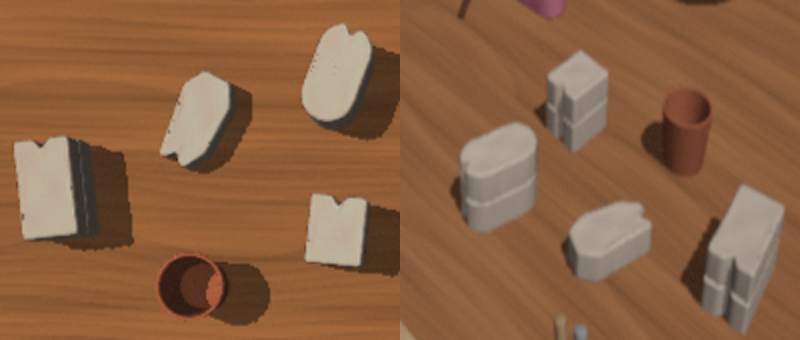

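All three moulds are closed: brick at (48,190), oblong at (338,75) and short at (336,230) in the left half. The seams are level, the notches line up, and centres are within about 2.5 mm of their mates. tapered_top at (197,118) and the cup at (192,285) are where they were. The arm is clear, so I hand in.

```bash
python3 -c "
from station import ctrl
print(ctrl.hand_in())"
```

```text
the job is handed in; nothing more can be done
None
```

I closed all three moulds with notches together and handed the job in at about 22 s on the robot clock. Camera checks put each top within about 2.5 mm of its mate with level seams, and show the tapered half and cup where they began; hand-in returned no verdict.

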